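# Clear the handlamp and set the polariser to 40 degrees

### The job

The red handlamp has been left standing on the polariser: lift it off by its top handle and set it down gently, upright, with its whole base on the round cork mat, and let go of it. Then turn the polariser's black ring (it has two brass posts to hold it by) until its scale reads 40 degrees at the red index line (within 3 degrees), and leave it there. Do not drop or tip the lamp, and do not disturb the other things on the bench.

Things in the scene. Friction and masses are not known exactly. Their poses are not given: they have to be found in the camera images.
- stage: fixed round aluminium base of the polariser, 200 mm across; origin at the centre of its underside on the bench, on the ring's vertical axis; its +x axis points to the index block at its edge (top 40 mm high, 34 mm wide, reaching 114 mm from the axis). The ring on it has a flat top at 40 mm with a dark window 86 mm across, on which the lamp stands at first
- ring (a joint): scale reading in rad (40 degrees = 0.698) of the black ring, 172 mm across. Light friction (0.12 N m, 2 N at a post), stays where left, range -2.6 to 2.6, starts between -75 (285 on the scale) and +6 degrees. White marks every 10 degrees, longer every 30, wide red one zero; they count up clockwise seen from above, so turning counter-clockwise raises the reading
- index (a point): inner end of the red index line on top of the fixed index block, 92 mm from the axis, 41 mm above the bench
- zero_mark (a point): red zero graduation of the ring, on its top face, 80 mm from the axis; it lies at the index line when the reading is 0
- post_a (a point): brass thumb post standing on the ring, 14 mm diameter, from 40 to 76 mm above the bench, 56 mm from the axis, 90 degrees counter-clockwise from the red zero; this point is on its axis 64 mm above the bench, a good height to pinch it from above
- post_b (a point): the other brass post, same size, across the ring from post_a (90 degrees clockwise from the red zero)
- lamp: battery handlamp: cylinder 72 mm across and 120 mm high, red with black base and cap, about 0.45 kg (0.3 to 0.65); origin at the centre of its underside, z up; the steel arms of its handle rise from the cap, and the handle bar runs along its y axis above the cap
- handle (a point): middle of the lamp's handle bar, 160 mm above the lamp's underside; the black bar is 14 mm thick, 80 mm long along the lamp's y axis, with 33 mm free between it and the cap
- mat: round cork mat fixed to the bench, 120 mm across, 6 mm thick; origin at the centre of its underside
- tray: black developing tray, 170 x 120 mm, 24 mm high, with a plate in it, fixed to the bench; origin at the centre of its underside, long side along x; not part of the job
- beaker: empty clear plastic beaker, 84 mm across, 105 mm high; loose; origin at the centre of its underside; not part of the job
- bottle_a: clear glass bottle with blue cap, 56 mm across, 100 mm high; loose; origin at the centre of its underside; not part of the job
- bottle_b: amber glass bottle with blue cap, 56 mm across, 120 mm high; loose; origin at the centre of its underside; not part of the job
- timer: grey timer box 60 x 90 mm, 59 mm high with its black dial; loose; origin at the centre of its underside; not part of the job
- platebox: flat black plate box with an orange band, 130 x 100 mm, 35 mm high; loose; origin at the centre of its underside; not part of the job
Not all that is in view belongs to the job. Leave any pink look-alike of the lamp alone.

How it is judged (in metres and radians):
On the way, in this order (a step that is already met when the one before it is completed fails the run):
1. the lamp is lifted clear of the polariser (z of lamp in the frame of stage above 0.06 m and contact force between lamp and the fingers above 0.5 N), for 0.1 s.
2. the lamp stands upright on the cork mat, let go (horizontal distance between lamp and mat below 0.026 m and height (world z) of lamp below 0.01 m and angle between lamp's own z axis and vertical below 0.06 rad and contact force between lamp and the fingers below 0.1 N), for 0.2 s.
3. the ring reads 40 degrees within 3, let go (value of joint ring between 0.6458 and 0.7505 rad and contact force between stage and the fingers below 0.1 N), for 0.2 s.
At the end, for the whole second after the job is handed in: The lamp stands upright and at rest, released, with its whole base on the cork mat (centres within 26 mm), and the ring is released and at rest, reading 40 degrees within 3 (all of step 2 and value of joint ring between 0.6458 and 0.7505 rad and linear speed of lamp below 0.02 m/s and velocity of joint ring between -0.05 and 0.05 rad/s); the robot touches nothing.
It fails at once if the lamp is tipped by more than 30 degrees (angle between lamp's own z axis and vertical above 0.52 rad).
It fails at once if the lamp is dropped (falls more than about 10 mm out of the fingers) (contact force between lamp and the fingers below 0.05 N and linear speed of lamp above 0.45 m/s).
It fails at once if one of the loose bystanders is pushed more than 30 mm away (distance of any of beaker, bottle_a, bottle_b, timer, platebox from where it was at the start of the episode above 0.03 m).
It also fails if it takes over 64 s, if anything falls off the work surface, if the arm or the gripper's body presses on something with over 40 N, if the wrist force passes 120 N, or if a joint passes its speed limit or range.

### The arm

A 7-joint arm with a two-finger parallel gripper is mounted at the origin on the work surface. World frame = base frame: x ahead of the robot, y to its left, z up, the work surface at z = 0. Lengths are in mm, angles in rad, forces in N, time in s.
With the tool pointing down it reaches from about 425 to 825 mm from the base axis. Payload 3.6 kg.
Tool frame: the origin (TCP) lies at the very end of the fingers, on their centre line; the grasp point (between the pads) lies 19 mm behind it (ctrl.grasp_offset is the distance from the TCP to the grasp point, in mm); z points along the fingers, y is the line along which they close (so a half turn about z gives the same grasp; the last joint's range is limited). The gripper opens to 85 mm and grips with 20 to 120 N. Pads are 22 mm wide; open, the fingers measure 114 mm over their backs; the gripper's body (76 mm by 85 mm) begins 54 mm behind the grasp point. The pads swing forward as they close: fully open they stand 13 mm farther back than shut.
Start: joints at [1.181, 0.615, -0.013, 1.423, 0.008, 1.103, -0.04], TCP at [231.298, -607.424, 231.297] pointing down, gripper open.
Joint ranges: [-3.12, 3.12], [-0.3, 2.06], [-1.34, 1.32], [0.26, 2.42], [-1.36, 4.5], [0.01, 1.98], [-2.84, 2.84]. Speed limits (rad/s): [2.79, 2.79, 3.14, 3.14, 3.14, 3.14, 3.14].

### API

Orientations are given as a unit quaternion [w, x, y, z].
In Python, from station import ctrl gives the robot as it stands.
- The arm moves only by the tool step_arm, never from a script. Its argument "moves" is a list of rows, each an object of numbers: "tx", "ty", "tz": the shift along the world's x, y, z normalised to -1 to 1, where 1 is 0.15 m; "ax", "ay", "az": the turn, a rotation vector about the world's x, y, z normalised to -1 to 1, where 1 is 90 degrees; "grip": the closure, from 0 (fully open) to 1 (shut). A call has 1 to 10 rows; each row is the pose to reach, as a shift and turn from the pose commanded when the call began; what a row does not reach only later rows make up. A row lasts 1/8 s, in which the tool goes at most 62.5 mm and 10.7 degrees, less where a joint would pass 70% of its speed; a pose out of reach is approached as far as the arm can. A call with a number of a shift or a turn outside -1 to 1 is refused whole. A call with a gripper value outside its range is refused whole. The fingers move at their own pace and stop on an object; "grip_force" is the grip in N (left out, the last holds). Time passes only in rows, so rows that repeat a pose let the fingers close. It gives the time, the measured TCP pose, the force, the opening and the grip force at its end, in the units of the state.
- ctrl.get_obs(): the state, without advancing time (a new reading comes with each control period).
- ctrl.camera(name): name is "side" or "top"; returns the picture (400x640x3 uint8, red, green, blue); there is no depth.
- ctrl.camera_info(name): a dict with "fovy" (degrees; the focal length in pixels is half the picture's height over the tangent of half this angle, whatever the lens; pixels are square), "cx", "cy" (the principal point, pixels), "world_from_camera" (4x4, takes a point from camera to world coordinates). Camera axes: x right, y down, z forward; pixel columns grow to the right and rows downward; lengths in mm; the calibration is good to about 2 mm. A picture is of the moment at which its call begins. camera_info takes no time and is no camera call.
- ctrl.hand_in(): hands the job in; it is judged then, once.
The state is a dict: "clock": time; "qpos": joint angles; "qvel": joint speeds; "effort": joint torques, N m; "tcp_pos": TCP position; "orientation": TCP orientation; "contact_force": force on the tool from outside, world axes, zero at the start; "ft_torque": the same for the moment, N m; "opening": finger opening in mm; "grip_force": force on a finger pad.
Only numpy, scipy, OpenCV 4.12 (cv2) and the standard library are available. Lean on these libraries where they do the work, as an engineer would, in place of code of your own. Each camera call takes 0.05 s, during which the arm holds its last target. There are 200 camera calls.

## Working session

There is one attempt and no reset: what is moved stays moved. The work goes in short steps, Python scripts to look and compute and a tool call to move; the robot and the scene stay as the last step left them, time stands still between calls to the robot, and variables do not carry over. Pictures are saved under pics/ and viewed, at most 10 in all, crops included, and the job is handed in when it is done.

Besides the shell and the picture viewer there is one more tool, called as a command line: name --argument value ..., lists and objects as JSON in quotes. step_arm: Moves the arm, as the interface text tells. Scaled input: -1 to 1 covers 0.15 m each way for a shift and 90 degrees each way for a turn. Its arguments: {"type":"object","properties":{"moves":{"type":"array"},"grip_force":{"type":"number"}},"required":["moves"]}

```bash
mkdir -p pics; cat > h.py <<'E'
import numpy as np, cv2
from station import ctrl
def cam(n):
    i=ctrl.camera_info(n); f=200/np.tan(np.radians(i["fovy"])/2)
    return f,i["cx"],i["cy"],np.array(i["world_from_camera"])
def ray(n,u,v):
    f,cx,cy,T=cam(n); d=T[:3,:3]@np.array([(u-cx)/f,(v-cy)/f,1]); return T[:3,3],d/np.linalg.norm(d)
def onz(n,u,v,z):
    o,d=ray(n,u,v); return o+d*(z-o[2])/d[2]
def proj(n,p):
    f,cx,cy,T=cam(n); q=T[:3,:3].T@(np.array(p)-T[:3,3]); return f*q[0]/q[2]+cx,f*q[1]/q[2]+cy
def tri(a,b):
    (o1,d1),(o2,d2)=ray(*a),ray(*b)
    s=np.linalg.lstsq(np.c_[d1,-d2],o2-o1,rcond=None)[0]; p,q=o1+s[0]*d1,o2+s[1]*d2
    return (p+q)/2,np.linalg.norm(p-q)
def snap(n,fn=None):
    im=ctrl.camera(n)
    if fn: cv2.imwrite(fn,im[:,:,::-1])
    return im
E
python3 - <<'E'
from h import *
for n in("top","side"):
    snap(n,f"pics/{n}0.png"); print(n,cam(n)[0],cam(n)[1:3],cam(n)[3].round(3).tolist(),ctrl.camera_info(n).keys())
o=ctrl.get_obs();print(o["tcp_pos"],o["orientation"],o["opening"])
E
```

```text
top 493.73736492908967 (318.82750227298556, 194.03048414718145) [[-0.017, -0.994, 0.11, 395.199], [-1.0, 0.017, -0.003, -5.138], [0.002, -0.11, -0.994, 1661.277], [0.0, 0.0, 0.0, 1.0]] dict_keys(['fovy', 'cx', 'cy', 'world_from_camera'])
side 505.6234006397979 (323.90766276139726, 197.87421468841615) [[-0.862, -0.349, 0.368, 37.259], [-0.507, 0.615, -0.605, 832.983], [-0.015, -0.707, -0.707, 1127.781], [0.0, 0.0, 0.0, 1.0]] dict_keys(['fovy', 'cx', 'cy', 'world_from_camera'])
[ 231.06263248 -606.81642576  230.25986181] [-1.13162304e-03  9.83490489e-01  1.80956148e-01 -2.22201857e-04] 85.39441587420562
```

View pics/top0.png

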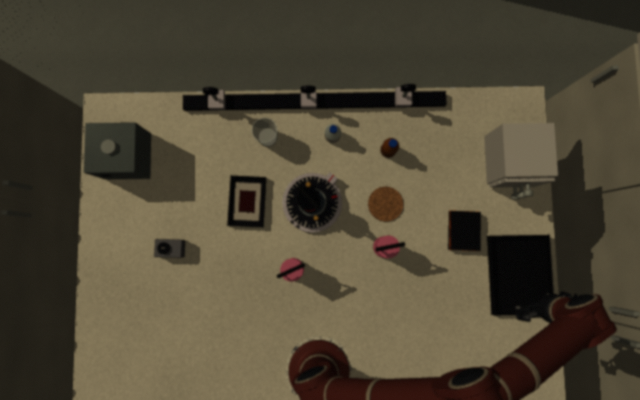

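View pics/side0.png

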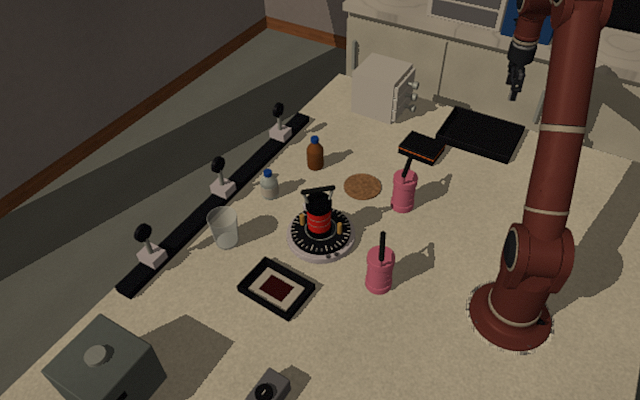

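Top view (blurred): the polariser with the black-capped lamp is at about (313,203), the cork mat at (386,204). Lamp candidates in the side view are the red one on the stage (319,215), pink (403,190) and pink (379,270). The red one standing on the polariser fits the description; the two pink ones are look-alikes. I'll check this in one enlarged crop.

```bash
python3 - <<'E'
from h import *
a=cv2.imread("pics/top0.png")[165:240,275:350]; b=cv2.imread("pics/side0.png")[175:270,275:370]
r=lambda x:cv2.convertScaleAbs(cv2.resize(x,(400,400),interpolation=cv2.INTER_CUBIC),alpha=1.5)
cv2.imwrite("pics/crop.png",np.hstack([r(a),r(b)]))
def blobs(n,lo,hi,mn):
    h=cv2.cvtColor(cv2.imread(f"pics/{n}0.png"),cv2.COLOR_BGR2HSV)
    k,l,s,c=cv2.connectedComponentsWithStats(cv2.inRange(h,lo,hi))
    return [(s[i].tolist(),c[i].round(1).tolist()) for i in range(1,k) if s[i][4]>=mn]
for n in("top","side"):
    h=cv2.cvtColor(cv2.imread(f"pics/{n}0.png"),cv2.COLOR_BGR2HSV)
    print(n,"matHSV",h[204,386] if n=="top" else h[187,362])
    print("cork",blobs(n,(7,110,60),(17,255,255),150))
    print("red",blobs(n,(0,190,90),(5,255,255),3))
E
```

```text
top matHSV [ 14 175  80]
cork [([368, 186, 36, 36, 1003], [385.3, 203.7])]
red []
side matHSV [ 14 147  99]
cork [([266, 16, 71, 31, 813], [300.5, 30.9]), ([307, 143, 14, 28, 284], [312.7, 155.7]), ([344, 174, 37, 26, 762], [362.0, 186.3])]
red [([307, 212, 18, 21, 228], [315.4, 223.1])]
```

View pics/crop.png

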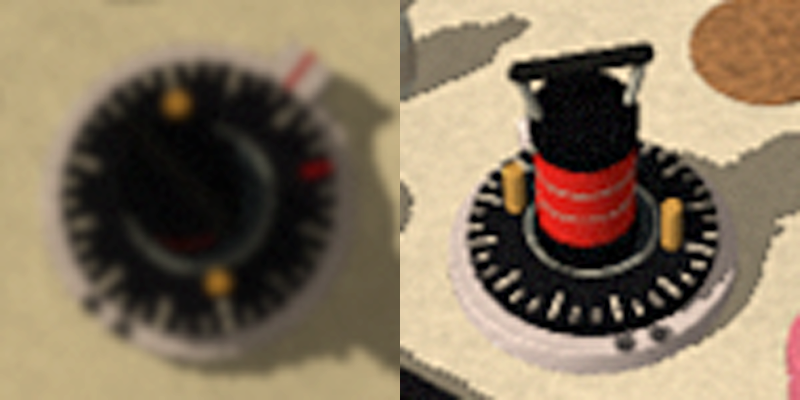

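The crop confirms it: a red lamp with a black base and cap stands on the ring. The index line is at top ≈(331.6,178), the zero mark at ≈(334,197), and the posts at ≈(308,184) and (316,218). The handle bar in the side view runs from (303,192) to (334,187).

```bash
cat >> h.py <<'E'
def cents(im,lo,hi,box,mn=4):
    x0,y0,x1,y1=box; h=cv2.cvtColor(np.ascontiguousarray(im[y0:y1,x0:x1]),cv2.COLOR_RGB2HSV)
    k,l,s,c=cv2.connectedComponentsWithStats(cv2.inRange(h,lo,hi))
    return [((c[i]+[x0,y0]).round(2).tolist(),int(s[i][4])) for i in range(1,k) if s[i][4]>=mn]
E
python3 - <<'E'
from h import *
t=np.mean([cv2.imread("pics/top0.png")[:,:,::-1]]+[snap("top") for _ in range(5)],axis=0).astype(np.uint8)
s=np.mean([cv2.imread("pics/side0.png")[:,:,::-1]]+[snap("side") for _ in range(3)],axis=0).astype(np.uint8)
tb=(275,165,350,240); sb=(275,175,370,270)
bt=cents(t,(10,150,80),(22,255,255),tb); bs=cents(s,(12,120,100),(24,255,255),sb)
print("brass",bt,bs)
red=cents(t,(0,100,50),(9,255,255),tb)+cents(t,(170,90,50),(180,255,255),tb); print("red",red)
for a in bt:
  for b in bs: print("tri",*tri(("top",*a[0]),("side",*b[0])))
# mat
m=tri(("top",385.3,203.7),("side",362,186.3));print("mat",m,onz("top",385.3,203.7,6),onz("side",362,186.3,6))
# bar, side: dark pixels in the upper strip
for e in((302.8,191.9),(334.4,187.3)): print("bar end z200",onz("side",*e,200))
e=[onz("side",*e,200) for e in((302.8,191.9),(334.4,187.3))]; print([proj("top",p) for p in e])
c=cv2.resize(t[180:230,285:340],(660,600),interpolation=cv2.INTER_CUBIC)
cv2.imwrite("pics/bar.png",np.clip(c[:,:,::-1].astype(float)*4,0,255).astype(np.uint8))
E
```

```text
brass [([307.71, 184.0], 7), ([315.0, 217.29], 7)] [([357.72, 186.49], 496), ([301.11, 218.47], 36), ([338.34, 227.13], 38)]
red [([330.29, 178.36], 14), ([335.0, 196.0], 9)]
tri [ 5.18374378e+02 -2.78023812e-01  2.29712432e+02] 137.49689003928108
tri [606.35642288  25.05996116  61.36372835] 0.13591921955139222
tri [556.01952532   6.05467413  50.21750635] 109.4524456901588
tri [467.78733459  -5.56811745 231.55663344] 39.81446368586108
tri [539.12017795  30.15342212 101.23975963] 104.56313854353246
tri [496.70128491   2.84546019  63.35452628] 0.4552876146185097
mat (array([ 542.35794423, -234.59222561,    3.48318941]), np.float64(0.5487760321853877)) [ 542.38547666 -234.1337129     6.        ] [ 540.97400681 -232.30689128    6.        ]
bar end z200 [579.31941781  47.50793951 200.        ]
bar end z200 [515.66249403  -8.65295885 200.        ]
[(np.float64(299.33834246778633), np.float64(187.02583273266578)), (np.float64(318.52500115256913), np.float64(207.99039709462934))]
```

View pics/bar.png

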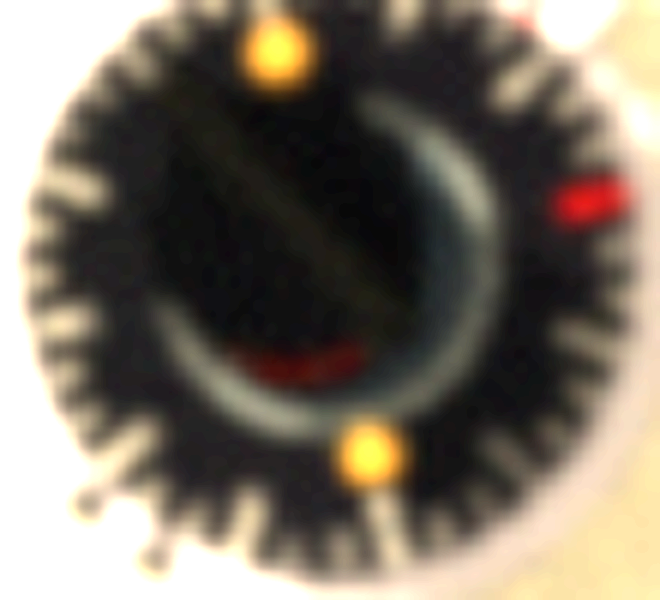

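The bar shows faintly from (165,80) to (405,325) in the crop, which is top px (298.8,186.7) to (318.8,207.1). That agrees with the side view at z≈200. Next I'll compute the targets.

```bash
python3 - <<'E'
from h import *
a,_=tri(("top",298.8,186.7),("side",302.8,191.9)); b,_=tri(("top",318.8,207.1),("side",334.4,187.3))
print("bar",a,b,(a+b)/2,"az",np.degrees(np.arctan2(*(a-b)[1::-1])))
pa=np.array([606.36,25.06]);pb=np.array([496.7,2.85]);c=(pa+pb)/2
az=lambda p:np.degrees(np.arctan2(p[1]-c[1],p[0]-c[0]))
print("c",c,"post_a az",az(pa))
for px in((330.29,178.36),(331.6,178)): p=onz("top",*px,41);print("index",p,az(p),np.hypot(*(p[:2]-c)))
for px in((335,196),(334.4,196.9)): p=onz("top",*px,40);print("zero",p,az(p),np.hypot(*(p[:2]-c)))
t=cv2.cvtColor(cv2.imread("pics/top0.png")[165:240,275:350],cv2.COLOR_BGR2HSV)
for n,p in(("pink",(291,269)),("pink2",(387,247))): print(n,onz("top",*p,140))
o=ctrl.get_obs();print(o["tcp_pos"],o["orientation"],o["clock"])
E
```

```text
bar [579.46728734  48.69001966 201.06564071] [517.54592344  -9.94938688 198.17119375] [548.50660539  19.37031639 199.61841723] az 43.440654661610246
c [551.53   13.955] post_a az 11.449528582654857
index [626.58271249 -49.66620165  41.        ] -40.28750790145986 98.38987220245616
index [627.71497986 -54.0303519   41.        ] -41.74483307756242 102.10856589549482
zero [567.65571978 -64.1061738   40.        ] -78.32813535544823 79.70938271639665
zero [564.70070436 -62.06408132  40.        ] -80.17077986554823 77.15159219508594
pink [335.49724972  78.22693147 140.        ]
pink2 [ 397.22665893 -216.5838486   140.        ]
[ 231.24307733 -607.4095988   231.28508078] [-5.65506990e-05  9.83501558e-01  1.80899646e-01 -8.54278778e-06] 0.5
```

step_arm --moves '[{"tz": 0.25},{"tz": 0.5},{"tx": 0.14,"ty": 0.28,"tz": 0.5},{"tx": 0.28,"ty": 0.56,"tz": 0.5,"az": 0.04},{"tx": 0.42,"ty": 0.84,"tz": 0.5,"az": 0.08}]' --grip_force 40

```text
invalid input
```

step_arm --moves '[{"tx": 0.14,"ty": 0.28},{"tx": 0.28,"ty": 0.56},{"tx": 0.42,"ty": 0.84,"az": 0.08}]'

```text
invalid input
```

step_arm --moves '[{"tx": 0.14,"ty": 0.28},{"tx": 0.28,"ty": 0.56},{"tx": 0.42,"ty": 0.84,"az": 0.09}]'

```text
invalid input
```

step_arm --moves '[{"tx": 0.14,"ty": 0.28},{"tx": 0.28,"ty": 0.56},{"tx": 0.42,"ty": 0.84}]'

```text
invalid input
```

step_arm --moves '[{"tx": 0.15,"ty": 0.28},{"tx": 0.3,"ty": 0.56},{"tx": 0.435,"ty": 0.82},{"tx": 0.435,"ty": 0.82},{"tx": 0.435,"ty": 0.82}]'

```text
invalid input
```

```bash
python3 - <<'E'
from h import *
o=ctrl.get_obs();print(o["tcp_pos"],o["orientation"],o["clock"],o["qpos"])
from scipy.spatial.transform import Rotation as R
print(np.degrees(np.arctan2(*R.from_quat(np.roll(o["orientation"],-1)).as_matrix()[1::-1,1])))
c=snap("side")[80:280,220:420];cv2.imwrite("pics/appr.png",cv2.resize(c,(600,600),interpolation=cv2.INTER_CUBIC)[:,:,::-1])
E
```

```text
[ 231.24307733 -607.4095988   231.28508078] [-5.65506990e-05  9.83501558e-01  1.80899646e-01 -8.54278778e-06] 0.5 [ 1.18053687  0.61488384 -0.01256754  1.42346841  0.00811181  1.10340496
 -0.04037882]
-69.15566786812778
```

View pics/appr.png

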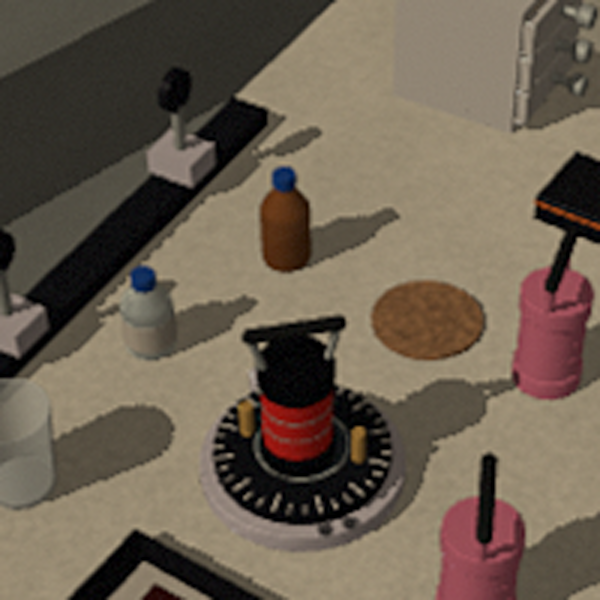

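The arm did not move: all five calls were refused and the picture is unchanged. Each row probably needs all seven keys, so I'll try one full call.

step_arm --moves '[{"tx": 0,"ty": 0,"tz": 0.25,"ax": 0,"ay": 0,"az": 0,"grip": 0},{"tx": 0,"ty": 0,"tz": 0.5,"ax": 0,"ay": 0,"az": 0,"grip": 0},{"tx": 0.14,"ty": 0.28,"tz": 0.5,"ax": 0,"ay": 0,"az": 0,"grip": 0},{"tx": 0.28,"ty": 0.56,"tz": 0.5,"ax": 0,"ay": 0,"az": 0.04,"grip": 0},{"tx": 0.42,"ty": 0.84,"tz": 0.5,"ax": 0,"ay": 0,"az": 0.08,"grip": 0}]' --grip_force 40

```text
clock: 1.18
tcp_pos: [294.9, -480.1, 306.5]
orientation: [0.0, 0.97, 0.243, 0.0]
contact_force: [0.3, -0.1, 0.5]
opening: 85.2
grip_force: 0.0
```

step_arm --moves '[{"tx": 0.14,"ty": 0.28,"tz": 0,"ax": 0,"ay": 0,"az": 0.03,"grip": 0},{"tx": 0.28,"ty": 0.56,"tz": 0,"ax": 0,"ay": 0,"az": 0.06,"grip": 0},{"tx": 0.42,"ty": 0.84,"tz": 0,"ax": 0,"ay": 0,"az": 0.08,"grip": 0}]'

```text
clock: 1.55
tcp_pos: [357.9, -354.0, 306.6]
orientation: [0.0, 0.953, 0.303, 0.0]
contact_force: [0.7, 0.3, -0.7]
opening: 85.2
grip_force: 0.0
```

step_arm --moves '[{"tx": 0.14,"ty": 0.28,"tz": 0,"ax": 0,"ay": 0,"az": 0.03,"grip": 0},{"tx": 0.28,"ty": 0.56,"tz": 0,"ax": 0,"ay": 0,"az": 0.06,"grip": 0},{"tx": 0.42,"ty": 0.84,"tz": 0,"ax": 0,"ay": 0,"az": 0.09,"grip": 0}]'

```text
clock: 1.92
tcp_pos: [420.9, -228.1, 306.7]
orientation: [0.0, 0.929, 0.37, 0.0]
contact_force: [0.2, 1.0, -0.4]
opening: 85.6
grip_force: 0.0
```

step_arm --moves '[{"tx": 0.14,"ty": 0.28,"tz": 0,"ax": 0,"ay": 0,"az": 0,"grip": 0},{"tx": 0.28,"ty": 0.56,"tz": 0,"ax": 0,"ay": 0,"az": 0,"grip": 0},{"tx": 0.42,"ty": 0.84,"tz": 0,"ax": 0,"ay": 0,"az": 0,"grip": 0}]'

```text
clock: 2.3
tcp_pos: [483.9, -102.2, 306.7]
orientation: [0.0, 0.929, 0.369, 0.0]
contact_force: [1.2, 0.1, -0.0]
opening: 85.2
grip_force: 0.0
```

step_arm --moves '[{"tx": 0.15,"ty": 0.28,"tz": 0,"ax": 0,"ay": 0,"az": 0,"grip": 0},{"tx": 0.3,"ty": 0.56,"tz": 0,"ax": 0,"ay": 0,"az": 0,"grip": 0},{"tx": 0.435,"ty": 0.82,"tz": 0,"ax": 0,"ay": 0,"az": 0,"grip": 0},{"tx": 0.435,"ty": 0.82,"tz": 0,"ax": 0,"ay": 0,"az": 0,"grip": 0},{"tx": 0.435,"ty": 0.82,"tz": 0,"ax": 0,"ay": 0,"az": 0,"grip": 0}]'

```text
clock: 2.92
tcp_pos: [548.3, 18.6, 306.2]
orientation: [0.0, 0.929, 0.369, -0.0]
contact_force: [0.5, -1.5, -0.2]
opening: 85.6
grip_force: 0.0
```

```bash
cat >> h.py <<'E'
from scipy.spatial.transform import Rotation as R
def st():
    o=ctrl.get_obs(); r=R.from_quat(np.roll(o["orientation"],-1)).as_matrix()
    print(o["clock"],o["tcp_pos"].round(1),"yaw y",np.degrees(np.arctan2(r[1,1],r[0,1])).round(2),"z",r[:,2].round(3),"q",np.round(o["qpos"],2),"F",np.round(o["contact_force"],1),"op",o["opening"],o["grip_force"])
E
python3 - <<'E'
from h import *
st()
c=snap("side")[80:280,220:420];cv2.imwrite("pics/appr2.png",cv2.resize(c,(600,600),interpolation=cv2.INTER_CUBIC)[:,:,::-1])
E
```

```text
2.925 [548.3  18.6 306.2] yaw y -46.7 z [-0.001 -0.001 -1.   ] q [ 0.14  0.4  -0.32  1.6   0.14  1.16 -1.02] F [ 0.5 -1.5 -0.2] op 85.56996624849278 0.0
```

View pics/appr2.png

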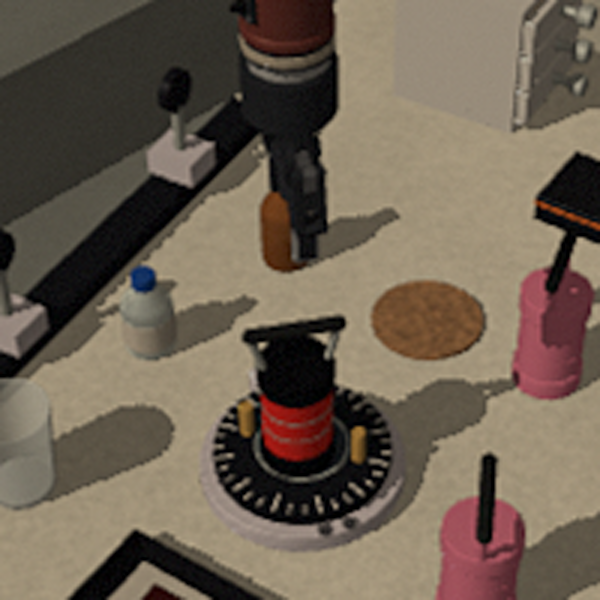

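The gripper is above the bar at crop (295,240), aligned across it. Now lowering and gripping.

step_arm --moves '[{"tx": 0,"ty": 0,"tz": -0.2,"ax": 0,"ay": 0,"az": 0,"grip": 0},{"tx": 0,"ty": 0,"tz": -0.4,"ax": 0,"ay": 0,"az": 0,"grip": 0},{"tx": 0,"ty": 0,"tz": -0.55,"ax": 0,"ay": 0,"az": 0,"grip": 0},{"tx": 0,"ty": 0,"tz": -0.7,"ax": 0,"ay": 0,"az": 0,"grip": 0},{"tx": 0,"ty": 0,"tz": -0.83,"ax": 0,"ay": 0,"az": 0,"grip": 0},{"tx": 0,"ty": 0,"tz": -0.83,"ax": 0,"ay": 0,"az": 0,"grip": 0}]'

```text
clock: 3.72
tcp_pos: [547.3, 17.5, 180.7]
orientation: [-0.0, 0.93, 0.368, -0.002]
contact_force: [-0.7, 0.2, 1.6]
opening: 85.1
grip_force: 0.0
```

step_arm --moves '[{"tx": 0,"ty": 0,"tz": 0,"ax": 0,"ay": 0,"az": 0,"grip": 0.6},{"tx": 0,"ty": 0,"tz": 0,"ax": 0,"ay": 0,"az": 0,"grip": 0.8},{"tx": 0,"ty": 0,"tz": 0,"ax": 0,"ay": 0,"az": 0,"grip": 1},{"tx": 0,"ty": 0,"tz": 0,"ax": 0,"ay": 0,"az": 0,"grip": 1},{"tx": 0,"ty": 0,"tz": 0,"ax": 0,"ay": 0,"az": 0,"grip": 1},{"tx": 0,"ty": 0,"tz": 0,"ax": 0,"ay": 0,"az": 0,"grip": 1},{"tx": 0,"ty": 0,"tz": 0,"ax": 0,"ay": 0,"az": 0,"grip": 1},{"tx": 0,"ty": 0,"tz": 0,"ax": 0,"ay": 0,"az": 0,"grip": 1}]' --grip_force 60

```text
clock: 4.72
tcp_pos: [548.6, 20.0, 182.3]
orientation: [-0.0, 0.929, 0.369, 0.0]
contact_force: [-3.0, -0.7, 5.5]
opening: 11.9
grip_force: 58.4
```

step_arm --moves '[{"tx": 0,"ty": 0,"tz": 0.04,"ax": 0,"ay": 0,"az": 0,"grip": 1},{"tx": 0,"ty": 0,"tz": 0.12,"ax": 0,"ay": 0,"az": 0,"grip": 1},{"tx": 0,"ty": 0,"tz": 0.24,"ax": 0,"ay": 0,"az": 0,"grip": 1},{"tx": 0,"ty": 0,"tz": 0.36,"ax": 0,"ay": 0,"az": 0,"grip": 1},{"tx": 0,"ty": 0,"tz": 0.48,"ax": 0,"ay": 0,"az": 0,"grip": 1},{"tx": 0,"ty": 0,"tz": 0.6,"ax": 0,"ay": 0,"az": 0,"grip": 1},{"tx": 0,"ty": 0,"tz": 0.68,"ax": 0,"ay": 0,"az": 0,"grip": 1},{"tx": 0,"ty": 0,"tz": 0.7,"ax": 0,"ay": 0,"az": 0,"grip": 1},{"tx": 0,"ty": 0,"tz": 0.7,"ax": 0,"ay": 0,"az": 0,"grip": 1}]'

```text
clock: 5.85
tcp_pos: [548.2, 19.5, 286.4]
orientation: [-0.0, 0.929, 0.369, -0.0]
contact_force: [0.5, 0.2, -4.1]
opening: 11.9
grip_force: 58.5
```

```bash
python3 - <<'E'
from h import *
st()
s=snap("side"); c=s[80:280,220:420];cv2.imwrite("pics/lift.png",cv2.resize(c,(600,600),interpolation=cv2.INTER_CUBIC)[:,:,::-1])
E
```

```text
5.85 [548.2  19.5 286.4] yaw y -46.65 z [-0.001 -0.    -1.   ] q [ 0.14  0.42 -0.32  1.63  0.14  1.11 -1.03] F [ 0.5  0.2 -4.1] op 11.873061865432875 58.53105068206787
```

View pics/lift.png

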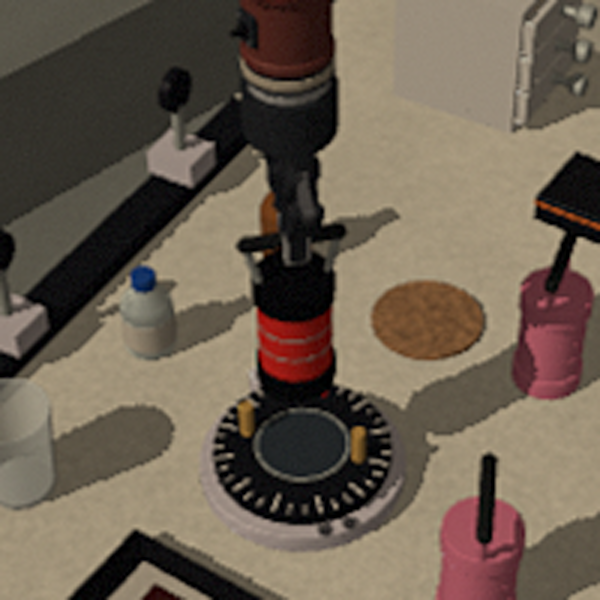

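The lamp is clear of the ring and hangs upright. Carrying it over to the mat.

step_arm --moves '[{"tx": 0,"ty": -0.04,"tz": 0,"ax": 0,"ay": 0,"az": 0,"grip": 1},{"tx": 0,"ty": -0.12,"tz": 0,"ax": 0,"ay": 0,"az": 0,"grip": 1},{"tx": 0,"ty": -0.25,"tz": 0,"ax": 0,"ay": 0,"az": 0,"grip": 1},{"tx": 0,"ty": -0.4,"tz": 0,"ax": 0,"ay": 0,"az": 0,"grip": 1},{"tx": -0.02,"ty": -0.55,"tz": 0,"ax": 0,"ay": 0,"az": 0,"grip": 1},{"tx": -0.02,"ty": -0.7,"tz": 0,"ax": 0,"ay": 0,"az": 0,"grip": 1},{"tx": -0.02,"ty": -0.84,"tz": 0,"ax": 0,"ay": 0,"az": 0,"grip": 1}]'

```text
clock: 6.78
tcp_pos: [545.1, -109.5, 286.7]
orientation: [0.0, 0.93, 0.368, -0.0]
contact_force: [0.2, 0.2, -4.3]
opening: 11.8
grip_force: 58.5
```

step_arm --moves '[{"tx": 0,"ty": -0.15,"tz": 0,"ax": 0,"ay": 0,"az": 0,"grip": 1},{"tx": 0,"ty": -0.3,"tz": 0,"ax": 0,"ay": 0,"az": 0,"grip": 1},{"tx": 0,"ty": -0.45,"tz": 0,"ax": 0,"ay": 0,"az": 0,"grip": 1},{"tx": -0.01,"ty": -0.6,"tz": 0,"ax": 0,"ay": 0,"az": 0,"grip": 1},{"tx": -0.02,"ty": -0.73,"tz": 0,"ax": 0,"ay": 0,"az": 0,"grip": 1},{"tx": -0.02,"ty": -0.81,"tz": 0,"ax": 0,"ay": 0,"az": 0,"grip": 1},{"tx": -0.02,"ty": -0.84,"tz": 0,"ax": 0,"ay": 0,"az": 0,"grip": 1},{"tx": -0.02,"ty": -0.84,"tz": 0,"ax": 0,"ay": 0,"az": 0,"grip": 1}]'

```text
clock: 7.78
tcp_pos: [542.7, -232.0, 286.7]
orientation: [-0.0, 0.929, 0.37, 0.0]
contact_force: [0.3, 0.1, -4.4]
opening: 11.8
grip_force: 58.5
```

```bash
python3 - <<'E'
from h import *
st()
# refine ring/stage with the lamp away
t=snap("top","pics/top1.png"); s=snap("side","pics/side1.png")
tb=(275,165,350,240)
print(cents(t,(10,150,80),(22,255,255),tb),cents(t,(0,100,50),(9,255,255),tb),cents(t,(170,90,50),(180,255,255),tb,2))
print("side red",cents(s,(0,190,80),(6,255,255),(275,130,420,270)))
print([proj("side",p) for p in((542,-233.5,6),)])
E
```

```text
7.775 [ 542.7 -232.   286.7] yaw y -46.62 z [ 0.     0.001 -1.   ] q [ 0.53  0.48 -0.26  1.52  0.13  1.16 -0.57] F [ 0.3  0.1 -4.4] op 11.765966547758177 58.47816824913025
[([307.64, 183.55], 11), ([315.25, 217.33], 12)] [([330.31, 178.23], 13), ([334.73, 196.09], 11)] []
side red [([362.28, 136.01], 100), ([361.87, 146.59], 206), ([328.33, 209.83], 6)]
[(np.float64(361.88693365440815), np.float64(185.96782429967325))]
```

step_arm --moves '[{"tx": 0,"ty": -0.01,"tz": -0.06,"ax": 0,"ay": 0,"az": 0,"grip": 1},{"tx": 0,"ty": -0.01,"tz": -0.2,"ax": 0,"ay": 0,"az": 0,"grip": 1},{"tx": 0,"ty": -0.01,"tz": -0.35,"ax": 0,"ay": 0,"az": 0,"grip": 1},{"tx": 0,"ty": -0.01,"tz": -0.5,"ax": 0,"ay": 0,"az": 0,"grip": 1},{"tx": 0,"ty": -0.01,"tz": -0.64,"ax": 0,"ay": 0,"az": 0,"grip": 1},{"tx": 0,"ty": -0.01,"tz": -0.75,"ax": 0,"ay": 0,"az": 0,"grip": 1},{"tx": 0,"ty": -0.01,"tz": -0.83,"ax": 0,"ay": 0,"az": 0,"grip": 1},{"tx": 0,"ty": -0.01,"tz": -0.87,"ax": 0,"ay": 0,"az": 0,"grip": 1},{"tx": 0,"ty": -0.01,"tz": -0.87,"ax": 0,"ay": 0,"az": 0,"grip": 1}]'

```text
clock: 9.0
tcp_pos: [542.6, -233.9, 156.2]
orientation: [-0.0, 0.929, 0.369, -0.0]
contact_force: [-0.5, 0.9, -4.8]
opening: 12.1
grip_force: 58.4
```

step_arm --moves '[{"tx": 0,"ty": 0,"tz": -0.015,"ax": 0,"ay": 0,"az": 0,"grip": 1},{"tx": 0,"ty": 0,"tz": -0.03,"ax": 0,"ay": 0,"az": 0,"grip": 1},{"tx": 0,"ty": 0,"tz": -0.04,"ax": 0,"ay": 0,"az": 0,"grip": 1},{"tx": 0,"ty": 0,"tz": -0.04,"ax": 0,"ay": 0,"az": 0,"grip": 1}]'

```text
clock: 9.5
tcp_pos: [542.5, -233.9, 150.2]
orientation: [-0.0, 0.929, 0.369, -0.0]
contact_force: [-1.3, 0.1, -4.8]
opening: 11.6
grip_force: 58.5
```

step_arm --moves '[{"tx": 0,"ty": 0,"tz": -0.007,"ax": 0,"ay": 0,"az": 0,"grip": 1},{"tx": 0,"ty": 0,"tz": -0.014,"ax": 0,"ay": 0,"az": 0,"grip": 1},{"tx": 0,"ty": 0,"tz": -0.014,"ax": 0,"ay": 0,"az": 0,"grip": 1}]'

```text
clock: 9.88
tcp_pos: [542.7, -233.9, 148.4]
orientation: [0.0, 0.929, 0.369, 0.0]
contact_force: [0.5, 0.5, -3.4]
opening: 12.3
grip_force: 58.7
```

Contact is just starting (force went from -4.8 to -3.4 N), so I'll go down a little more.

step_arm --moves '[{"tx": 0,"ty": 0,"tz": -0.006,"ax": 0,"ay": 0,"az": 0,"grip": 1},{"tx": 0,"ty": 0,"tz": -0.006,"ax": 0,"ay": 0,"az": 0,"grip": 1},{"tx": 0,"ty": 0,"tz": -0.006,"ax": 0,"ay": 0,"az": 0,"grip": 1}]'

```text
clock: 10.25
tcp_pos: [542.9, -233.9, 148.3]
orientation: [0.0, 0.929, 0.369, 0.0]
contact_force: [-2.7, 0.8, 5.8]
opening: 12.3
grip_force: 59.5
```

step_arm --moves '[{"tx": 0,"ty": 0,"tz": 0.004,"ax": 0,"ay": 0,"az": 0,"grip": 0.8},{"tx": 0,"ty": 0,"tz": 0.004,"ax": 0,"ay": 0,"az": 0,"grip": 0.6},{"tx": 0,"ty": 0,"tz": 0.004,"ax": 0,"ay": 0,"az": 0,"grip": 0.3},{"tx": 0,"ty": 0,"tz": 0.004,"ax": 0,"ay": 0,"az": 0,"grip": 0},{"tx": 0,"ty": 0,"tz": 0.004,"ax": 0,"ay": 0,"az": 0,"grip": 0},{"tx": 0,"ty": 0,"tz": 0.004,"ax": 0,"ay": 0,"az": 0,"grip": 0},{"tx": 0,"ty": 0,"tz": 0.004,"ax": 0,"ay": 0,"az": 0,"grip": 0}]'

```text
clock: 11.12
tcp_pos: [542.5, -234.0, 147.9]
orientation: [-0.0, 0.929, 0.369, 0.0]
contact_force: [-0.6, 0.2, -0.5]
opening: 85.5
grip_force: 0.0
```

step_arm --moves '[{"tx": 0,"ty": 0,"tz": 0.1,"ax": 0,"ay": 0,"az": 0,"grip": 0},{"tx": 0,"ty": 0,"tz": 0.3,"ax": 0,"ay": 0,"az": 0,"grip": 0},{"tx": 0,"ty": 0,"tz": 0.5,"ax": 0,"ay": 0,"az": 0,"grip": 0},{"tx": 0,"ty": 0,"tz": 0.7,"ax": 0,"ay": 0,"az": 0,"grip": 0},{"tx": 0,"ty": 0,"tz": 0.9,"ax": 0,"ay": 0,"az": 0,"grip": 0},{"tx": 0,"ty": 0,"tz": 0.9,"ax": 0,"ay": 0,"az": 0,"grip": 0}]'

```text
clock: 11.88
tcp_pos: [544.3, -234.2, 286.8]
orientation: [0.003, 0.929, 0.369, 0.003]
contact_force: [-0.3, -0.6, -1.1]
opening: 85.2
grip_force: 0.0
```

```bash
python3 - <<'E'
from h import *
st()
t=snap("top"); s=snap("side","pics/side2.png")
tb=(275,165,350,240)
bt=cents(t,(10,150,80),(22,255,255),tb); bs=cents(s,(12,120,100),(24,255,255),(290,200,350,240),10); print(bt,bs)
pa=tri(("top",*bt[0][0]),("side",*bs[0][0]))[0];pb=tri(("top",*bt[1][0]),("side",*bs[1][0]))[0];c=(pa+pb)/2
az=lambda p:np.degrees(np.arctan2(p[1]-c[1],p[0]-c[0]))
print(pa,pb,c,az(pa))
# side: red marks and the window ellipse
red=cents(s,(0,120,60),(10,255,255),(320,195,360,235),2)+cents(s,(170,90,60),(180,255,255),(320,195,360,235),2);print(red)
for q,_ in red: p=onz("side",*q,40.5);print(p,az(p),np.hypot(*(p-c)[:2]))
for q,_ in cents(t,(0,90,50),(9,255,255),tb): p=onz("top",*q,40.5);print("top",p,az(p),np.hypot(*(p-c)[:2]))
c=s[120:270,270:420];cv2.imwrite("pics/placed.png",cv2.resize(c,(600,600),interpolation=cv2.INTER_CUBIC)[:,:,::-1])
E
```

```text
11.875 [ 544.3 -234.2  286.8] yaw y -46.65 z [ 0.007 -0.003 -1.   ] q [ 0.54  0.48 -0.26  1.52  0.13  1.15 -0.57] F [-0.3 -0.6 -1.1] op 85.15478691511406 0.0
[([307.64, 183.55], 11), ([315.25, 217.33], 12)] [([301.08, 218.35], 37), ([338.44, 226.88], 41)]
[607.26201746  24.97375961  61.41295179] [496.65521317   2.09140082  63.68141223] [551.95861531  13.53258022  62.54718201] 11.68847124356117
[([328.25, 209.62], 8), ([328.5, 208.5], 2)]
[566.45683034 -60.95097802  40.5       ] -78.98511828884602 75.88147789299491
[568.12233826 -65.31146627  40.5       ] -78.41439019414618 80.48384686430678
top [627.25314775 -49.89049629  40.5       ] -40.10854430947706 98.44670257439115
top [567.2870784  -63.09083848  40.5       ] -78.6873502106771 78.14160269987836
```

View pics/placed.png

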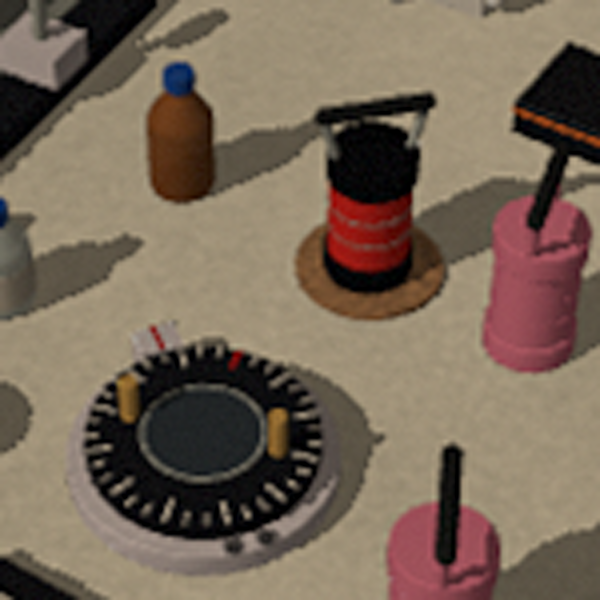

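The lamp stands upright on the mat, released (crop (367,272), with the mat around it). The index line (157,338) and the red zero (236,359) are both clearly visible. I'll measure the index azimuth in both views.

```bash
python3 - <<'E'
from h import *
s=cv2.imread("pics/side2.png")[:,:,::-1]; t=cv2.imread("pics/top1.png")[:,:,::-1]
c=np.array([551.9,13.6])
def wc(im,n,box,z):  # redness-weighted line points
    x0,y0,x1,y1=box; a=im[y0:y1,x0:x1].astype(float); w=np.clip(a[...,0]-(a[...,1]+a[...,2])/2-18,0,None)
    yy,xx=np.mgrid[y0:y1,x0:x1]; k=w>0; P=np.array([onz(n,u,v,z)[:2] for u,v in zip(xx[k],yy[k])])-c; W=w[k]
    m=(P*W[:,None]).sum(0)/W.sum(); d=np.linalg.eigh(np.cov(P.T,aweights=W))[1][:,1]; d*=np.sign(d@m)
    print(n,len(W),"az",np.degrees(np.arctan2(m[1],m[0])).round(2),"r",np.hypot(*m).round(1),"line az",np.degrees(np.arctan2(d[1],d[0])).round(1))
wc(s,"side",(304,199,315,210),41);wc(s,"side",(325,205,334,214),40)
wc(t,"top",(326,173,338,184),41);wc(t,"top",(329,192,340,201),40)
# stage/ring centre check: window ellipse & ring disc in side/top by dark mask
for n,im,box in(("top",t,(275,165,350,240)),("side",s,(280,200,360,270))):
    x0,y0,x1,y1=box; g=cv2.inRange(np.ascontiguousarray(im[y0:y1,x0:x1]).max(2),0,70 if n=="top" else 60)
    g=cv2.morphologyEx(g,cv2.MORPH_CLOSE,np.ones((7,7)))
    ct=max(cv2.findContours(g,0,2)[0],key=cv2.contourArea); e=cv2.fitEllipse(cv2.convexHull(ct)); u=(e[0][0]+x0,e[0][1]+y0)
    print(n,e,onz(n,*u,40))
E
```

```text
side 71 az -41.07 r 105.1 line az -45.0
side 36 az -79.01 r 80.2 line az -82.4
top 98 az -39.98 r 105.0 line az -55.9
top 23 az -78.51 r 75.6 line az -77.4
top ((40.61487579345703, 39.96265411376953), (57.07145690917969, 60.42344665527344), 114.52436065673828) [5.39019718e+02 3.83943271e-01 4.00000000e+01]
side ((41.016029357910156, 31.32390022277832), (50.74238967895508, 59.02989196777344), 93.07551574707031) [541.70120843  22.99007293  40.        ]
```

step_arm --moves '[{"tx": 0.06,"ty": 0.25,"tz": 0,"ax": 0,"ay": 0,"az": -0.05,"grip": 0},{"tx": 0.12,"ty": 0.5,"tz": 0,"ax": 0,"ay": 0,"az": -0.1,"grip": 0},{"tx": 0.2,"ty": 0.75,"tz": 0,"ax": 0,"ay": 0,"az": -0.15,"grip": 0},{"tx": 0.2,"ty": 0.86,"tz": 0,"ax": 0,"ay": 0,"az": -0.18,"grip": 0}]'

```text
clock: 12.48
tcp_pos: [572.5, -101.2, 281.5]
orientation: [-0.001, 0.972, 0.236, -0.001]
contact_force: [0.5, -0.5, 0.0]
opening: 85.4
grip_force: 0.0
```

step_arm --moves '[{"tx": 0.06,"ty": 0.25,"tz": 0,"ax": 0,"ay": 0,"az": -0.05,"grip": 0},{"tx": 0.12,"ty": 0.5,"tz": -0.2,"ax": 0,"ay": 0,"az": -0.1,"grip": 0},{"tx": 0.2,"ty": 0.75,"tz": -0.4,"ax": 0,"ay": 0,"az": -0.15,"grip": 0},{"tx": 0.22,"ty": 0.86,"tz": -0.6,"ax": 0,"ay": 0,"az": -0.175,"grip": 0},{"tx": 0.22,"ty": 0.86,"tz": -0.8,"ax": 0,"ay": 0,"az": -0.175,"grip": 0},{"tx": 0.22,"ty": 0.86,"tz": -0.8,"ax": 0,"ay": 0,"az": -0.175,"grip": 0},{"tx": 0.22,"ty": 0.86,"tz": -0.8,"ax": 0,"ay": 0,"az": -0.175,"grip": 0}]'

```text
clock: 13.35
tcp_pos: [605.9, 23.6, 163.4]
orientation: [0.0, 0.995, 0.099, 0.0]
contact_force: [0.1, -0.6, -0.8]
opening: 85.1
grip_force: 0.0
```

```bash
python3 -c "
from h import *
st()"
```

```text
13.35 [605.9  23.6 163.4] yaw y -78.65 z [ 0.001 -0.    -1.   ] q [ 0.01  0.62 -0.14  1.64  0.11  0.89 -1.54] F [ 0.1 -0.6 -0.8] op 85.10663259862851 0.0
```

step_arm --moves '[{"tx": 0.006,"ty": 0.008,"tz": -0.2,"ax": 0,"ay": 0,"az": 0,"grip": 0},{"tx": 0.006,"ty": 0.008,"tz": -0.4,"ax": 0,"ay": 0,"az": 0,"grip": 0},{"tx": 0.006,"ty": 0.008,"tz": -0.6,"ax": 0,"ay": 0,"az": 0,"grip": 0},{"tx": 0.006,"ty": 0.008,"tz": -0.7,"ax": 0,"ay": 0,"az": 0,"grip": 0},{"tx": 0.006,"ty": 0.008,"tz": -0.78,"ax": 0,"ay": 0,"az": 0,"grip": 0},{"tx": 0.006,"ty": 0.008,"tz": -0.78,"ax": 0,"ay": 0,"az": 0,"grip": 0}]'

```text
clock: 14.1
tcp_pos: [606.6, 25.2, 46.0]
orientation: [-0.0, 0.995, 0.099, -0.0]
contact_force: [0.1, -0.4, -0.8]
opening: 85.4
grip_force: 0.0
```

step_arm --moves '[{"tx": 0,"ty": 0,"tz": 0,"ax": 0,"ay": 0,"az": 0,"grip": 0.5},{"tx": 0,"ty": 0,"tz": 0,"ax": 0,"ay": 0,"az": 0,"grip": 0.8},{"tx": 0,"ty": 0,"tz": 0,"ax": 0,"ay": 0,"az": 0,"grip": 1},{"tx": 0,"ty": 0,"tz": 0,"ax": 0,"ay": 0,"az": 0,"grip": 1},{"tx": 0,"ty": 0,"tz": 0,"ax": 0,"ay": 0,"az": 0,"grip": 1},{"tx": 0,"ty": 0,"tz": 0,"ax": 0,"ay": 0,"az": 0,"grip": 1},{"tx": 0,"ty": 0,"tz": 0,"ax": 0,"ay": 0,"az": 0,"grip": 1}]' --grip_force 25

```text
clock: 14.98
tcp_pos: [606.6, 25.4, 46.2]
orientation: [-0.0, 0.995, 0.099, 0.0]
contact_force: [-0.8, 0.0, 3.7]
opening: 13.3
grip_force: 25.1
```

```bash
python3 -c "
from h import *
st()
p=ctrl.get_obs()['tcp_pos'][:2]; c=np.array([551.9,13.6]); print(np.hypot(*(p-c)),np.degrees(np.arctan2(*(p-c)[::-1])))
a=np.radians(11.5); r=lambda a:56*np.array([np.cos(a),np.sin(a)])
for k in range(1,11): d=np.radians(7.82*k); print(k,((r(a+d)-r(a))/150).round(4),(np.degrees(d)/90).round(4))"
```

```text
14.975 [606.6  25.4  46.2] yaw y -78.61 z [ 0.  0. -1.] q [-0.01  0.77 -0.12  1.73  0.14  0.65 -1.57] F [-0.8  0.   3.7] op 13.258579094407448 25.129431188106537
55.91972358552379 12.1521375544779
1 [-0.0135  0.0491] 0.0869
2 [-0.0336  0.0959] 0.1738
3 [-0.0599  0.1395] 0.2607
4 [-0.0918  0.1791] 0.3476
5 [-0.1289  0.2141] 0.4344
6 [-0.1703  0.2436] 0.5213
7 [-0.2154  0.2673] 0.6082
8 [-0.2633  0.2845] 0.6951
9 [-0.3131  0.2952] 0.782
10 [-0.3639  0.2989] 0.8689
```

The post is held at radius 55.9 mm, which is consistent. Now turning the ring counter-clockwise by 78°.

step_arm --moves '[{"tx": -0.0135,"ty": 0.049,"tz": 0,"ax": 0,"ay": 0,"az": 0.087,"grip": 1},{"tx": -0.0335,"ty": 0.096,"tz": 0,"ax": 0,"ay": 0,"az": 0.174,"grip": 1},{"tx": -0.06,"ty": 0.1395,"tz": 0,"ax": 0,"ay": 0,"az": 0.261,"grip": 1},{"tx": -0.092,"ty": 0.179,"tz": 0,"ax": 0,"ay": 0,"az": 0.348,"grip": 1},{"tx": -0.129,"ty": 0.214,"tz": 0,"ax": 0,"ay": 0,"az": 0.434,"grip": 1},{"tx": -0.17,"ty": 0.2435,"tz": 0,"ax": 0,"ay": 0,"az": 0.521,"grip": 1},{"tx": -0.2155,"ty": 0.267,"tz": 0,"ax": 0,"ay": 0,"az": 0.608,"grip": 1},{"tx": -0.263,"ty": 0.2845,"tz": 0,"ax": 0,"ay": 0,"az": 0.695,"grip": 1},{"tx": -0.313,"ty": 0.295,"tz": 0,"ax": 0,"ay": 0,"az": 0.782,"grip": 1},{"tx": -0.364,"ty": 0.299,"tz": 0,"ax": 0,"ay": 0,"az": 0.869,"grip": 1}]'

```text
clock: 16.23
tcp_pos: [551.1, 71.5, 46.2]
orientation: [-0.001, 0.708, 0.706, 0.0]
contact_force: [-2.8, 1.9, 2.8]
opening: 13.5
grip_force: 25.3
```

step_arm --moves '[{"tx": 0,"ty": 0,"tz": 0,"ax": 0,"ay": 0,"az": 0,"grip": 1},{"tx": 0,"ty": 0,"tz": 0,"ax": 0,"ay": 0,"az": 0,"grip": 1},{"tx": 0,"ty": 0,"tz": 0,"ax": 0,"ay": 0,"az": 0,"grip": 1}]'

```text
clock: 16.6
tcp_pos: [550.1, 71.6, 46.2]
orientation: [-0.001, 0.709, 0.705, -0.001]
contact_force: [-4.6, 1.7, 6.2]
opening: 13.1
grip_force: 25.6
```

```bash
python3 -c "
from h import *
st()
p=ctrl.get_obs()['tcp_pos'][:2]; c=np.array([551.9,13.6]); print(np.hypot(*(p-c)),np.degrees(np.arctan2(*(p-c)[::-1])))"
```

```text
16.6 [550.1  71.6  46.2] yaw y -0.39 z [-0.003  0.001 -1.   ] q [ 0.13  0.76 -0.47  1.87  0.55  0.64 -0.69] F [-4.6  1.7  6.2] op 13.088329063589551 25.609280169010162
57.987260209361104 91.7588151052128
```

step_arm --moves '[{"tx": 0,"ty": 0,"tz": 0,"ax": 0,"ay": 0,"az": 0,"grip": 0.8},{"tx": 0,"ty": 0,"tz": 0,"ax": 0,"ay": 0,"az": 0,"grip": 0.4},{"tx": 0,"ty": 0,"tz": 0,"ax": 0,"ay": 0,"az": 0,"grip": 0},{"tx": 0,"ty": 0,"tz": 0,"ax": 0,"ay": 0,"az": 0,"grip": 0},{"tx": 0,"ty": 0,"tz": 0,"ax": 0,"ay": 0,"az": 0,"grip": 0},{"tx": 0,"ty": 0,"tz": 0,"ax": 0,"ay": 0,"az": 0,"grip": 0},{"tx": 0,"ty": 0,"tz": 0.3,"ax": 0,"ay": 0,"az": 0,"grip": 0},{"tx": 0,"ty": 0,"tz": 0.6,"ax": 0,"ay": 0,"az": 0,"grip": 0},{"tx": 0,"ty": 0,"tz": 1,"ax": 0,"ay": 0,"az": 0,"grip": 0}]'

```text
clock: 17.73
tcp_pos: [550.9, 69.7, 196.4]
orientation: [-0.001, 0.709, 0.705, -0.001]
contact_force: [1.3, 0.5, 0.1]
opening: 85.6
grip_force: 0.0
```

step_arm --moves '[{"tx": 0,"ty": 0,"tz": 0.3,"ax": 0,"ay": 0,"az": 0,"grip": 0},{"tx": -0.3,"ty": 0,"tz": 0.7,"ax": 0,"ay": 0,"az": 0,"grip": 0},{"tx": -0.6,"ty": 0,"tz": 1,"ax": 0,"ay": 0,"az": 0,"grip": 0},{"tx": -0.8,"ty": -0.2,"tz": 1,"ax": 0,"ay": 0,"az": 0,"grip": 0},{"tx": -0.8,"ty": -0.4,"tz": 1,"ax": 0,"ay": 0,"az": 0,"grip": 0},{"tx": -0.8,"ty": -0.7,"tz": 1,"ax": 0,"ay": 0,"az": 0,"grip": 0},{"tx": -0.8,"ty": -1,"tz": 1,"ax": 0,"ay": 0,"az": 0,"grip": 0}]'

```text
clock: 18.6
tcp_pos: [431.4, -80.9, 346.2]
orientation: [0.0, 0.709, 0.705, -0.0]
contact_force: [0.8, 0.8, -0.3]
opening: 85.2
grip_force: 0.0
```

step_arm --moves '[{"tx": 0,"ty": -0.3,"tz": 0,"ax": 0,"ay": 0,"az": 0,"grip": 0},{"tx": 0,"ty": -0.6,"tz": 0,"ax": 0,"ay": 0,"az": 0,"grip": 0},{"tx": 0,"ty": -1,"tz": 0,"ax": 0,"ay": 0,"az": 0,"grip": 0},{"tx": 0,"ty": -1,"tz": 0,"ax": 0,"ay": 0,"az": 0,"grip": 0}]'

```text
clock: 19.1
tcp_pos: [430.2, -235.7, 344.8]
orientation: [-0.0, 0.713, 0.701, -0.001]
contact_force: [-0.6, 1.1, 0.8]
opening: 85.5
grip_force: 0.0
```

```bash
python3 - <<'E'
from h import *
st()
t=snap("top","pics/top3.png"); s=snap("side","pics/side3.png"); tb=(275,165,350,240)
bt=cents(t,(10,150,80),(22,255,255),tb); bs=cents(s,(12,120,100),(24,255,255),(285,195,355,245),10); print(bt,bs)
for a in bt:
  for b in bs:
    p,e=tri(("top",*a[0]),("side",*b[0]))
    if e<6: print("post",p,e,np.degrees(np.arctan2(p[1]-13.6,p[0]-551.9)))
c=np.array([551.9,13.6])
for n,im,b in(("top",t,tb),("side",s,(280,195,360,240))):
    for q,k in cents(im,(0,90,50),(9,255,255),b,3)+cents(im,(172,90,50),(180,255,255),b,3):
        p=onz(n,*q,40.5)[:2]-c; print(n,q,k,"az",np.degrees(np.arctan2(p[1],p[0])).round(2),np.hypot(*p).round(1))
r=lambda x:cv2.convertScaleAbs(cv2.resize(x,(400,400),interpolation=cv2.INTER_CUBIC),alpha=1.6)
cv2.imwrite("pics/ring.png",np.hstack([r(t[165:240,275:350]),r(s[185:275,275:365])])[:,:,::-1])
E
```

```text
19.1 [ 430.2 -235.7  344.8] yaw y -1.0 z [-0.002 -0.001 -1.   ] q [ 0.87  0.3  -0.56  1.67  0.17  1.22  0.25] F [-0.6  1.1  0.8] op 85.47035807262468 0.0
[([294.11, 200.67], 9), ([329.0, 200.2], 10)] [([352.08, 195.67], 12), ([329.36, 210.5], 36), ([309.0, 235.46], 39)]
post [552.10642329  69.97641015  63.32571247] 0.03782638861654052 89.79021135941441
post [552.22401719 -43.48224594  60.02587394] 0.2961865023782206 -89.67477421431403
top [311.46, 178.08] 13 az -0.66 76.7
top [330.35, 178.18] 17 az -40.12 98.5
side [308.82, 204.0] 11 az -40.52 101.4
side [298.17, 217.58] 12 az -2.33 75.1
```

View pics/ring.png

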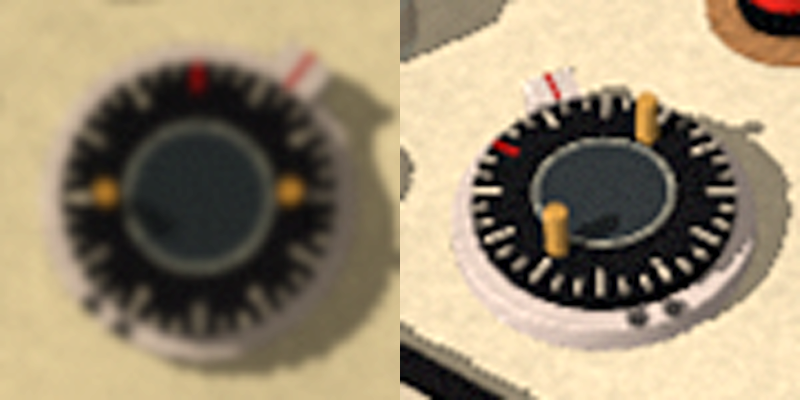

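The ring now has its red zero at top crop (198,78), and the index line is at (302,70). A weighted re-measurement of the reading follows.

```bash
python3 - <<'E'
from h import *
c=np.array([552.05,13.4])
def az(im,n,box,z,th):
    x0,y0,x1,y1=box; a=im[y0:y1,x0:x1].astype(float); w=np.clip(a[...,0]-(a[...,1]+a[...,2])/2-th,0,None)
    yy,xx=np.mgrid[y0:y1,x0:x1]; u,v=(xx*w).sum()/w.sum(),(yy*w).sum()/w.sum(); p=onz(n,u,v,z)[:2]-c
    return np.degrees(np.arctan2(p[1],p[0])),np.hypot(*p)
S=[snap("side") for _ in range(4)];T=[snap("top") for _ in range(4)]
s,t=np.mean(S,0),np.mean(T,0)
for th in(30,45,60):
  i,z=az(s,"side",(304,199,315,210),41,th),az(s,"side",(294,213,303,222),40,th)
  I,Z=az(t,"top",(326,173,337,184),41,th),az(t,"top",(306,173,317,184),40,th)
  print(th,"side",np.round([*i,*z,z[0]-i[0]],2),"top",np.round([*I,*Z,Z[0]-I[0]],2))
# lamp base and mat
print("lamp red top/side",cents(s.astype(np.uint8),(0,190,80),(6,255,255),(340,150,400,210),20))
print("bystanders: blue caps",cents(s.astype(np.uint8),(100,100,60),(125,255,255),(250,120,340,190),5),cents(cv2.imread("pics/side0.png")[:,:,::-1],(100,100,60),(125,255,255),(250,120,340,190),5))
for z in (6,60): print(proj("side",(542.5,-233.8,z)))
E
```

```text
30 side [-40.55 101.52  -2.22  73.82  38.32] top [-40.02 101.76  -0.63  74.3   39.39]
45 side [-40.67 101.19  -2.22  73.4   38.46] top [-40.1  101.    -0.57  73.76  39.53]
60 side [-40.7  100.64  -2.29  73.58  38.41] top [nan nan nan nan nan]
lamp red top/side [([360.59, 178.12], 249)]
bystanders: blue caps [([313.74, 139.0], 43), ([266.77, 172.34], 47)] [([313.74, 139.0], 43), ([266.72, 172.3], 46)]
(np.float64(361.7914633486476), np.float64(185.85873136264806))
(np.float64(362.44452380276635), np.float64(173.38606575154253))<stdin>:5: RuntimeWarning: invalid value encountered in scalar divide
```

```bash
python3 -c "
from h import *
print(ctrl.hand_in())"
```

```text
the job is handed in; nothing more can be done
None
```

I set the lamp down upright on the cork mat and released it, turned the ring until it read about 39–40° (camera estimates from 38.4° to 40.3°), and handed the job in at about 20 s; no verdict came back.

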